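Set and start the lapping machine

ROBOT

A 7-joint arm with a two-finger parallel gripper is mounted at the origin on the work surface. World frame = base frame: x ahead of the robot, y to its left, z up, the work surface at z = 0. Lengths are in m, angles in rad, forces in N, time in s.
With the tool pointing down it reaches from about 0.35 to 0.9 m from the base axis. Payload 8.1 kg.
Tool frame: the origin (TCP) lies on the centre line of the jaws, within the pads' length; the fingertips stand 17 mm ahead of it and the grasp point (between the pads) lies 2 mm behind it; z points along the fingers, y is the direction in which the jaws open and shut (so a half turn about z gives the same grasp; the last joint's range is limited). The gripper opens to 92 mm and grips with 3 to 60 N. Pads are 19 mm wide; open, the fingers measure 130 mm over their backs; the gripper's body (75 mm by 190 mm) begins 47 mm behind the grasp point.
Start: joints at [-1.275, 0.434, 0.025, 1.573, -0.012, 1.134, -0.075], TCP at [0.243, 0.576, 0.244] pointing down, gripper open.
Joint ranges: [-2.62, 2.62], [-0.44, 2.09], [-1.27, 1.32], [0.08, 2.57], [-1.32, 4.46], [0.12, 2], [-2.74, 2.74]. Speed limits (rad/s): [2.22, 2.22, 3.01, 3.01, 3.14, 3.14, 3.14].

INTERFACE

Orientations are given as a rotation vector (axis times angle).
In Python, from cell import arm, imaging, job gives the robot as it stands.
- The arm moves only by the tool jog_arm, never from a script. Its argument "moves" is a list of rows, each an object with "fingers": the closure, from -1 (fully open) to 1 (shut); "xyz": the shift along the tool's x, y, z in cm, a list of three; "angular": the turn, a rotation vector about the tool's x, y, z in rad, a list of three. In form: [{"fingers": fingers, "xyz": [dx, dy, dz], "angular": [ax, ay, az]}, ...]. A call has 1 to 12 rows; each row is the pose to reach, as a shift and turn from the pose commanded when the call began, along the tool's axes at that moment; what a row does not reach only later rows make up. A row lasts 1/8 s, in which the tool goes at most 62.5 mm and 10.7 degrees, less where a joint would pass 70% of its speed; a pose out of reach is approached as far as the arm can. A call with a gripper value outside its range is refused whole. The fingers move at their own pace and stop on an object; "grip_force" is the grip in N (left out, the last holds). Time passes only in rows, so rows that repeat a pose let the fingers close. It gives the time, the measured TCP pose, the force and the opening at its end, in the units of the state.
- arm.observe(): the state, without advancing time (a new reading comes with each control period).
- imaging.get_image(name): name is "scene" or "side" or "wrist"; returns the picture (384x512x3 uint8, red, green, blue); there is no depth.
- imaging.camera_params(name): a dict with "fx", "fy", "cx", "cy" (pixels), "rvec" (rotation vector, rad) and "tvec" (3), from world to camera coordinates, as OpenCV has them; the wrist camera has in their place "hand_eye" (4x4, takes a point from camera to tool coordinates, whose origin is the TCP and whose axes are the flange's). Camera axes: x right, y down, z forward; pixel columns grow to the right and rows downward; lengths in m; the calibration is good to about 2 mm. A picture is of the moment at which its call begins: read the wrist's pose just before it. camera_params takes no time and is no camera call.
- job.sign_off(): hands the job in, once; it reports no verdict.
The state is a dict: "clock": time; "joints": joint angles; "dq": joint speeds; "joint_efforts": joint torques, N m; "position": TCP position; "ee_rot": TCP orientation; "force": force on the tool from outside, world axes, zero at the start; "ft_torque": the same for the moment, N m; "width": opening from 0.0 (shut) to 1.0 (fully open).
Only numpy, scipy, OpenCV 4.12 (cv2) and the standard library are available. Lean on these libraries where they do the work, as an engineer would, in place of code of your own. Each camera call takes 0.05 s, during which the arm holds its last target. There are 200 camera calls.

TASK

Set up the lapping machine for the next run: roll the numbered timer thumbwheel round to 6 and click the speed lever along to its fourth notch. When both are set, press the flat start button right in and let it go, leaving the two loose stones on the console where they lie.

Things in the scene. Friction and masses are not known exactly. Their poses are not given: they have to be found in the camera images.
- machine: bench lapping machine fixed on the table: green cabinet 360 deep (x) x 620 wide (y), level top 150 above the table. Origin: middle of its underside. +x points to its rear, away from the worker, +y to the worker's left. Right half (-y) of the top: aluminium console; left half: steel tub 292 across, 50 high, with the lap plate, and a drip bottle at machine x = 132, y = 30, up to 190 above the top
- timer_unit: grey bezel of the timer, 108 (x) x 74 (y) x 5 high, fixed on the console, axes as the machine's. Origin: centre of its underside, on the console top. Timer and speed units sit side by side in the console's front row, either way round. The thumbwheel stands up through its middle between two low lips (9.5 above the console, outsides 21 from the middle line)
- timer_axle (a point): centre of the thumbwheel on its axle, 12 below the console top; the axle runs along the unit's y. Black wheel 28 wide, radius 30, with 8 round grey finger ribs across its rim, 45 degrees apart, 6 thick, their tops at radius 35. White numerals 1 to 8 stand in the gaps between ribs, upright for the worker
- timer_top (a point): highest point of the wheel's rim between ribs, 18 above the console, straight over the axle and level with the black lines on the bezel: the numeral here is the number set. At a number the ribs lie 22.5 degrees either side of this point
- timer_wheel (a joint): turn of the thumbwheel in rad: 0 at number 1, one click of 0.785 (45 degrees) a number, 3.927 at number 6, 5.498 at number 8; stops at 1 and 8. It grows when the top of the wheel is rolled away from the worker, to unit +x. A spring detent pulls it to the nearest number: past half a click it snaps over by itself. Leaving a number takes about 2 to 5 N at the ribs
- speed_unit: grey bezel of the speed selector, 108 (x) x 74 (y) x 5 high, fixed on the console, axes as the machine's. Origin: centre of its underside, on the console top. A domed steel quadrant (radius 34 about the lever's pivot, 42 wide, top 20 above the console) carries numerals 1 to 5 on its left cheek and notch ridges on its right one
- speed_pivot (a point): pivot of the speed lever, 14 below the console top under the middle of the bezel; its axis runs along the unit's y
- speed_lever (a joint): swing of the speed lever in rad: 0 in the first notch, leaning 36 degrees towards the worker (unit -x), then 0.314 (18 degrees) a notch: second 0.314, third 0.628 (upright), fourth 0.942, fifth 1.257 (leaning 36 degrees to unit +x); stops at both ends. A spring detent pulls it into the nearest notch; leaving a notch takes about 2 to 4 N at the knob
- speed_knob (a point): centre of the black knob (20 across, 20 long) at the end of the flat steel lever (10 along the swing, 6 across), 74 from the pivot
- start_top (a point): middle of the top face of the start button: flat, round, plain steel, 28 across, in a dark round collar 44 across on the console behind the two units (machine x = 65, y = -155); its face stands 22 above the console, 10 above the collar. It is pressed straight down
- start (a joint): travel of the start button in m: 0 out, 0.006 right in, against a spring of 1.5 to 5 N; it springs back when let go
- slip_stone_mid (a point): Small slip stone on the console between the timer unit and the speed unit, a dull red bar 75 (x) x 18 x 12 high (bystander; this point is its middle, half-way up)
- bench_stone_mid (a point): Two-layer bench stone lying across the rear of the console behind the start button, 150 long x 55 x 26 high (bystander; this point is its middle, half-way up)

How it is judged:
By the outcome, as a careful person would: the job done as asked, in the order asked, and still so for the second after the job is handed in, with the robot touching nothing.
It also fails if it takes over 54 s, if anything falls off the work surface, if the arm or the gripper's body presses on something with over 40 N, if the wrist force passes 120 N, or if a joint passes its speed limit or range.

## Working session

There is one attempt and no reset: what is moved stays moved. The work goes in short steps, Python scripts to look and compute and a tool call to move; the robot and the scene stay as the last step left them, time stands still between calls to the robot, and variables do not carry over. Pictures are saved under pics/ and viewed, about 8 in all and at most 12, crops included, and the job is handed in when it is done.

Besides the shell and the picture viewer there is one more tool, called after "Request:" as name(argument=value, ...) on one line, values as JSON. jog_arm: Moves the arm, as the interface text tells. Its arguments: {"type":"object","properties":{"moves":{"type":"array"},"grip_force":{"type":"number"}},"required":["moves"]}

```bash
mkdir -p pics; ls; python3 - <<'E'
from cell import arm, imaging, job
import cv2, numpy as np
s=arm.observe(); print({k:np.round(v,3) for k,v in s.items()})
ims=[]
for n in("scene","side","wrist"):
    im=imaging.get_image(n); cv2.imwrite(f"pics/{n}0.png",im[:,:,::-1]); p=imaging.camera_params(n)
    print(n,{k:np.round(v,4).tolist() for k,v in p.items()})
E
```

```text
pics
{'clock': np.float64(0.0), 'joints': array([-1.275,  0.435,  0.025,  1.574, -0.012,  1.134, -0.075]), 'dq': array([ 0.001, -0.001, -0.   , -0.   ,  0.001, -0.001,  0.001]), 'joint_efforts': array([-0.0000e+00, -6.6786e+01,  9.8500e-01, -3.1446e+01, -6.1000e-02,
        4.3000e-02,  0.0000e+00]), 'position': array([0.243, 0.575, 0.243]), 'ee_rot': array([-6.220e-01, -3.079e+00,  3.000e-03]), 'force': array([-0.543,  0.332,  0.047]), 'ft_torque': array([0.076, 0.01 , 0.008]), 'width': np.float64(1.0)}
scene {'fx': 445.7478, 'fy': 445.7478, 'cx': 251.3819, 'cy': 189.9173, 'rvec': [2.202, 0.6416, -0.317], 'tvec': [-0.5046, -0.0714, 1.0744]}
side {'fx': 413.4071, 'fy': 413.4071, 'cx': 261.1307, 'cy': 189.6167, 'rvec': [2.0667, -0.5465, 0.2775], 'tvec': [-0.5132, 0.2775, 0.5729]}
wrist {'fx': 290.0942, 'fy': 290.0942, 'cx': 261.5871, 'cy': 191.014, 'hand_eye': [[0.0002, -0.9563, -0.2923, 0.0787], [1.0, 0.0001, 0.0003, -0.0003], [-0.0003, -0.2923, 0.9563, -0.1416], [0.0, 0.0, 0.0, 1.0]]}
```

View pics/scene0.png

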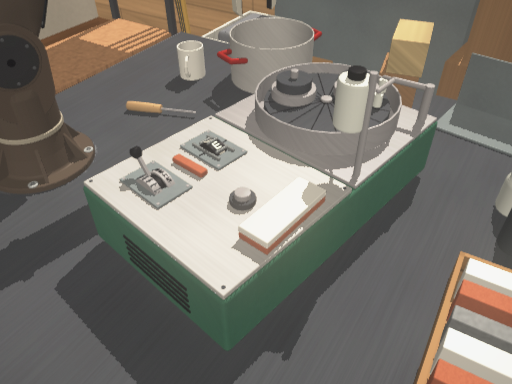

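View pics/side0.png

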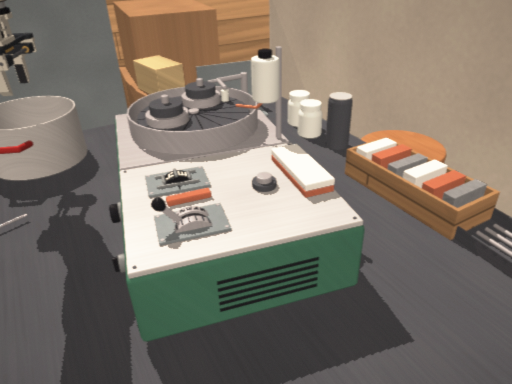

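The scene view shows the speed unit at (157,183), with its knob at (136,152) leaning to the worker. The timer is at (213,148), the start button at (242,194) and the slip stone at (190,165). The side view shows the timer at (178,181), the speed unit at (192,222), the button at (264,180) and the knob at (158,204).

```bash
python3 - <<'E'
import cv2,numpy as np
a=cv2.imread('pics/scene0.png')[115:225,85:285]; b=cv2.imread('pics/side0.png')[155:255,115:315]
a=cv2.resize(a,None,fx=4,fy=4,interpolation=cv2.INTER_CUBIC)[:300*1+100][:,:800]
b=cv2.resize(b,None,fx=4,fy=4,interpolation=cv2.INTER_CUBIC)
cv2.imwrite('pics/c1.png',cv2.resize(np.vstack([a[:,:600],b[:,:600]]),None,fx=.75,fy=.75))
E
cat > h.py <<'E'
import numpy as np,cv2
from scipy.spatial.transform import Rotation as R
from cell import arm, imaging
def ray(name,uv,pose=None):
    p=imaging.camera_params(name)
    d=np.array([(uv[0]-p['cx'])/p['fx'],(uv[1]-p['cy'])/p['fy'],1.])
    if name=='wrist':
        H=np.array(p['hand_eye']);Rt=R.from_rotvec(pose[1]).as_matrix()
        return Rt@H[:3,3]+pose[0],Rt@H[:3,:3]@d
    M=R.from_rotvec(p['rvec']).as_matrix()
    return -M.T@np.array(p['tvec']),M.T@d
def onplane(name,uv,z,pose=None):
    o,d=ray(name,uv,pose); return o+d*(z-o[2])/d[2]
def tri(r):
    A=0;b=0
    for o,d in r:
        d=d/np.linalg.norm(d);P=np.eye(3)-np.outer(d,d);A=A+P;b=b+P@o
    x=np.linalg.solve(A,b); return x,[np.linalg.norm((np.eye(3)-np.outer(d,d)/(d@d))@(x-o)) for o,d in r]
E
python3 - <<'E'
from h import *
for n,a,b in [('button',(242,190),(264,177)),('knob',(136,152),(158,204)),('slip',(190,165),(188,197))]:
    x,e=tri([ray('scene',a),ray('side',b)]); print(n,x.round(4),np.round(e,4))
for n,c in (('scene',[(93,180),(232,297)]),('side',[(127,251),(350,213)])):
    print(n,[onplane(n,k,.15).round(3) for k in c])
E
```

```text
button [ 0.5905 -0.0075  0.1717] [0.0031 0.0031]
knob [ 0.398  -0.0401  0.197 ] [0.0002 0.0002]
slip [0.461  0.0197 0.1557] [0.0006 0.0006]
scene [array([ 0.339, -0.097,  0.15 ]), array([ 0.683, -0.169,  0.15 ])]
side [array([ 0.339, -0.062,  0.15 ]), array([ 0.668, -0.149,  0.15 ])]
```

View pics/c1.png

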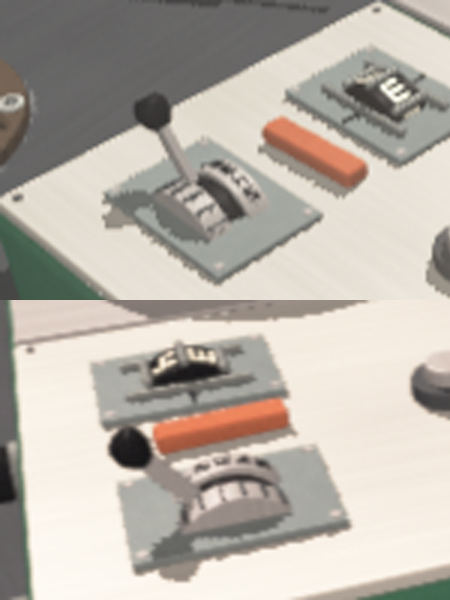

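```bash
python3 - <<'E'
from h import *
S=lambda u,v:onplane('scene',(85+u/3,115+v/3),.155)[:2]
D=lambda u,v:onplane('side',(115+u/3,155+(v-300)/3),.155)[:2]
for n,P in {'speedside':[D(118,485),D(135,572),D(350,522),D(325,445)],'timerside':[D(92,364),D(103,426),D(286,392),D(270,338)],'speedscene':[S(107,168),S(219,280),S(321,213)],'timerscene':[S(374,45),S(287,92),S(403,162)]}.items():
    P=np.array(P); c=P.mean(0) if len(P)==4 else (P[0]+P[2])/2
    E=np.roll(P,-1,0)-P
    print(n,c.round(4),np.linalg.norm(E,axis=1).round(4),np.degrees(np.arctan2(E[:,1],E[:,0])).round(1))
E
```

```text
speedside [ 0.4421 -0.0535] [0.075  0.1056 0.0715 0.1106] [-100.6   -8.9   75.4  169.1]
timerside [0.4643 0.0783] [0.074  0.1046 0.068  0.109 ] [-100.9  -10.3   75.4  166.5]
speedscene [ 0.4332 -0.0398] [0.1275 0.073  0.137 ] [ -17.4   81.3 -165.6]
timerscene [0.4658 0.0854] [0.0736 0.1064 0.1293] [-100.9  -10.8  134.5]
```

```bash
cat >> h.py <<'E'
YAW=np.radians(-11.5)
def Rt(yaw): # tool down, tool y along machine y
    c,s=np.cos(yaw),np.sin(yaw); return np.array([[-c,-s,0],[-s,c,0],[0,0,-1]]).T @ np.eye(3) if 0 else np.column_stack([(-c,-s,0),(-s,c,0),(0,0,-1)])
def go(xyz,yaw=YAW):
    s=arm.observe(); M=R.from_rotvec(s['ee_rot']).as_matrix()
    print('shift cm',(M.T@(np.array(xyz)-s['position'])*100).round(2),'ang',R.from_matrix(M.T@Rt(yaw)).as_rotvec().round(3))
E
python3 -c "
from h import *
go((.45,.015,.28)); go((.3,.35,.30))
print(onplane('side',(281,145),.15), onplane('scene',(358,185),.15))"
```

```text
shift cm [-40.88 -43.61  -3.63] ang [-0.001  0.    -0.198]
shift cm [-14.05 -18.57  -5.66] ang [-0.001  0.    -0.198]
[0.70347406 0.11844437 0.15      ] [0.73242807 0.13207158 0.15      ]
```

Request:
jog_arm(moves=[{"fingers": -1,"xyz": [-4,-5,-5],"angular": [0,0,-0.1]},{"fingers": -1,"xyz": [-8,-9,-5.5],"angular": [0,0,-0.198]},{"fingers": -1,"xyz": [-12,-13.5,-5.5],"angular": [0,0,-0.198]},{"fingers": -1,"xyz": [-16,-18,-5.5],"angular": [0,0,-0.198]},{"fingers": -1,"xyz": [-20,-22,-5.5],"angular": [0,0,-0.198]},{"fingers": -1,"xyz": [-24,-26,-5.5],"angular": [0,0,-0.198]},{"fingers": -1,"xyz": [-28,-30,-5],"angular": [0,0,-0.198]},{"fingers": -1,"xyz": [-32,-34.5,-5],"angular": [0,0,-0.198]},{"fingers": -1,"xyz": [-36,-39,-4],"angular": [0,0,-0.198]},{"fingers": -1,"xyz": [-40.9,-43.6,-3.6],"angular": [0,0,-0.198]},{"fingers": -1,"xyz": [-40.9,-43.6,-3.6],"angular": [0,0,-0.198]},{"fingers": -1,"xyz": [-40.9,-43.6,-3.6],"angular": [0,0,-0.198]}])

```text
clock: 1.65
position: [0.4501, 0.0153, 0.2795]
ee_rot: [-0.317, -3.125, -0.0]
force: [-0.4, 0.3, -0.2]
width: 1.0
```

```bash
python3 - <<'E'
from h import *
s=arm.observe(); im=imaging.get_image('wrist'); cv2.imwrite('pics/w1.png',im[:,:,::-1])
np.savez('w1.npz',p=s['position'],r=s['ee_rot']); print(s['clock'],s['position'],s['ee_rot'],s['dq'].max(), s['force'])
E
```

```text
1.65 [0.4500765  0.01529281 0.27951184] [-3.16581850e-01 -3.12494842e+00 -5.06554979e-05] 0.003923679564806775 [-0.43236844  0.28140521 -0.16837186]
```

View pics/w1.png

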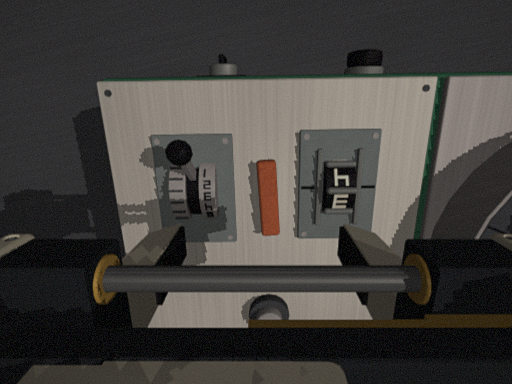

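```bash
python3 - <<'E'
from h import *
z=np.load('w1.npz');P=(z['p'],z['r'])
im=cv2.imread('pics/w1.png'); cv2.imwrite('pics/c2.png',cv2.resize(im[125:245,145:385],None,fx=3.3,fy=3.3,interpolation=cv2.INTER_CUBIC))
hsv=cv2.cvtColor(im,cv2.COLOR_BGR2HSV)
Q=lambda u,v,z:onplane('wrist',(u,v),z,P)
for n,c in {'speed':[(152,135),(232,134),(236,241),(160,243)],'timer':[(300,129),(380,128),(373,240),(298,240)]}.items():
    X=np.array([Q(*k,.155)[:2] for k in c]);E=np.roll(X,-1,0)-X
    print(n,X.mean(0).round(4),np.linalg.norm(E,axis=1).round(4),np.degrees(np.arctan2(E[:,1],E[:,0])).round(1))
print('knob',Q(179,152,.196),'edge',np.diff([Q(106,80,.15),Q(435,77,.15)],axis=0))
b=Q(268,300,.172);print('button~',b)
m=((hsv[...,0]<12)&(hsv[...,1]>120)&(hsv[...,2]>70)).astype('uint8')
i,l,s,c=cv2.connectedComponentsWithStats(m); k=1+s[1:,4].argmax(); print('slip',s[k],Q(*c[k],.161))
E
```

```text
speed [ 0.4399 -0.048 ] [0.0725 0.1069 0.0772 0.1083] [ 79.1 -11.1 -99.9 166.4]
timer [0.4636 0.0864] [0.072  0.1113 0.0759 0.1102] [  79.1   -8.4 -101.6  169.6]
knob [ 0.3961528  -0.03970217  0.196     ] edge [[0.05519397 0.28219658 0.        ]]
button~ [ 0.56191561 -0.00123658  0.172     ]
slip [ 257  160   22   75 1338] [0.45743495 0.01971725 0.161     ]
```

View pics/c2.png

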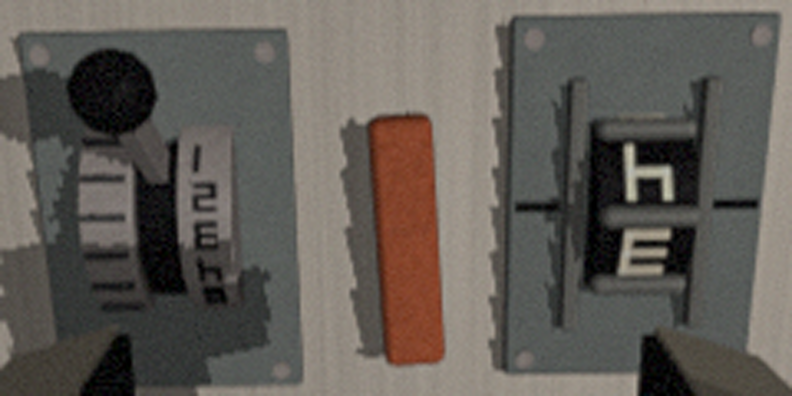

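```bash
python3 - <<'E'
from h import *
z=np.load('w1.npz');P=(z['p'],z['r'])
u=np.array([np.cos(YAW),np.sin(YAW)])
lines=[onplane('wrist',(145+a/3.3,125+207/3.3),.155,P)[:2] for a in (540,735)]
L=np.mean(lines,axis=0); print('line mid',L.round(4),np.diff(lines,axis=0), 'bez ctr along u',np.dot([.4636,.0864],u),L@u)
for r,n in ((129,'rib'),(172,'four'),(215,'rib'),(250,'three'),(284,'rib')):
    rad=.032 if n=='rib' else .030
    o,d=ray('wrist',(145+648/3.3,125+r/3.3),P)
    t=np.linspace(.1,.5,40001);X=o+d*t[:,None]
    a=X[:,:2]@u-L@u; b=X[:,2]-.138
    k=np.argmax(np.hypot(a,b)<rad); print(n,X[k].round(4),'deg',np.degrees(np.arctan2(a[k],b[k])).round(1))
E
```

```text
line mid [0.4639 0.0869] [[0.01132662 0.05535969]] bez ctr along u 0.4370677035285708 0.43728140767732643
rib [0.4405 0.0917 0.1593] deg -48.2
four [0.4511 0.0889 0.165 ] deg -25.7
rib [0.4617 0.0863 0.1699] deg -3.7
three [0.4731 0.0858 0.1665] deg 17.9
rib [0.4852 0.0855 0.162 ] deg 41.4
```

The wrist view shows the timer sitting between 3 and 4: rib at crop (650,215), lines at row 207, about 19° past 3. The lever is in the first notch. Both units agree with the other cameras to a few mm, so I'll close the fingers and roll the wheel by its ribs.

Request:
jog_arm(moves=[{"fingers": 1,"xyz": [1,3.5,2],"angular": [0,0,0]},{"fingers": 1,"xyz": [2,7.3,5],"angular": [0,0,0]},{"fingers": 1,"xyz": [2,7.3,6.9],"angular": [0,0,0]},{"fingers": 1,"xyz": [2,7.3,6.9],"angular": [0,0,0]},{"fingers": 1,"xyz": [2,7.3,6.9],"angular": [0,0,0]},{"fingers": 1,"xyz": [2,7.3,6.9],"angular": [0,0,0]},{"fingers": 1,"xyz": [2,7.3,6.9],"angular": [0,0,0]}], grip_force=20)

```text
clock: 2.58
position: [0.4456, 0.0907, 0.2114]
ee_rot: [0.316, 3.125, 0.001]
force: [-0.9, -0.1, -0.0]
width: 0.287
```

```bash
cat >> h.py <<'E'
T=np.array([.4638,.0866]); U=np.array([np.cos(YAW),np.sin(YAW)]);V=np.array([-U[1],U[0]])
def rel(c=T):
    s=arm.observe(); d=s['position'][:2]-c
    print('clock',s['clock'],'rel mm x,y',(d@U*1e3).round(1),(d@V*1e3).round(1),'tip above console',((s['position'][2]-.167)*1e3).round(1),'F u,v,z',(s['force'][:2]@U).round(2),(s['force'][:2]@V).round(2),s['force'][2].round(2),'w',s['width'].round(3))
E
python3 - <<'E'
from h import *
rel()
im=imaging.get_image('side'); im2=imaging.get_image('wrist')
cv2.imwrite('pics/c3.png',np.hstack([cv2.resize(im[120:240,100:220],(400,400)),cv2.resize(im2[100:300,200:400],(400,400))])[:,:,::-1])
E
```

```text
Traceback (most recent call last):
  File "h.py", line 28, in rel
    print('clock',s['clock'],'rel mm x,y',(d@U*1e3).round(1),(d@V*1e3).round(1),'tip above console',((s['position'][2]-.167)*1e3).round(1),'F u,v,z',(s['force'][:2]@U).round(2),(s['force'][:2]@V).round(2),s['force'][2].round(2),'w',s['width'].round(3))
                                                                                                                                                                                                                                        ^^^^^^^^^^^^^^^^
AttributeError: 'float' object has no attribute 'round'
```

Request:
jog_arm(moves=[{"fingers": 1,"xyz": [0,0,0],"angular": [0,0,0]},{"fingers": 1,"xyz": [0,0,0],"angular": [0,0,0]},{"fingers": 1,"xyz": [0,0,0],"angular": [0,0,0]},{"fingers": 1,"xyz": [0.1,0,1.5],"angular": [0,0,0]},{"fingers": 1,"xyz": [0.1,0,2.55],"angular": [0,0,0]},{"fingers": 1,"xyz": [0.1,0,2.55],"angular": [0,0,0]},{"fingers": 1,"xyz": [0.1,0,2.55],"angular": [0,0,0]}])

```text
clock: 3.45
position: [0.4441, 0.091, 0.1853]
ee_rot: [-0.315, -3.125, 0.0]
force: [-0.5, -0.1, -0.7]
width: 0.002
```

```bash
sed -i "s/,s\['width'\].round(3)/,s['width']/; s/s\['force'\]\[2\].round(2)/s['force'][2]/" h.py; python3 - <<'E'
from h import *
rel()
im=imaging.get_image('side'); im2=imaging.get_image('wrist')
cv2.imwrite('pics/c3.png',np.hstack([cv2.resize(im[120:240,100:220],(400,400)),cv2.resize(im2[100:300,200:400],(400,400))])[:,:,::-1])
E
```

```text
clock 3.45 rel mm x,y -20.2 0.4 tip above console 18.3 F u,v,z -0.45 -0.18 -0.667966213712842 w 0.001826058749173324
```

View pics/c3.png

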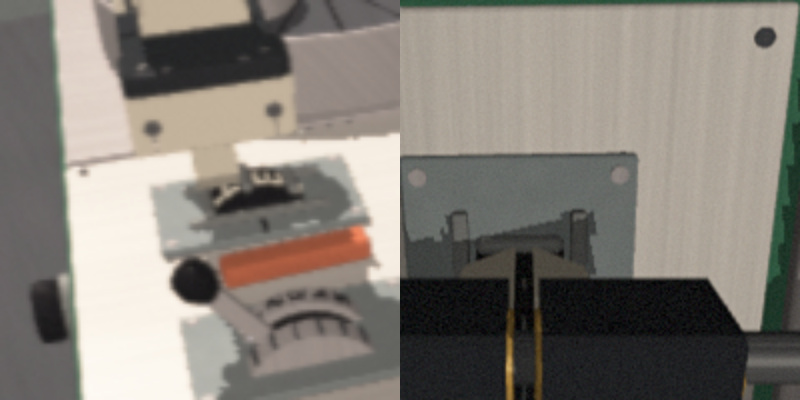

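The picture shows the closed fingertip at side crop (215,170), just on the worker side of the top rib. I'll push now.

Request:
jog_arm(moves=[{"fingers": 1,"xyz": [-0.3,0,0],"angular": [0,0,0]},{"fingers": 1,"xyz": [-0.6,0,-0.05],"angular": [0,0,0]},{"fingers": 1,"xyz": [-0.9,0,-0.1],"angular": [0,0,0]},{"fingers": 1,"xyz": [-1.1,0,-0.1],"angular": [0,0,0]},{"fingers": 1,"xyz": [-1.3,0,-0.1],"angular": [0,0,0]},{"fingers": 1,"xyz": [-1.3,0,-0.1],"angular": [0,0,0]}])

```text
clock: 4.3
position: [0.4568, 0.0887, 0.1871]
ee_rot: [-0.315, -3.125, -0.001]
force: [-8.0, -0.6, 16.2]
width: 0.006
```

```bash
python3 -c "
from h import *
rel()"
```

```text
clock 4.3 rel mm x,y -7.3 0.7 tip above console 20.1 F u,v,z -7.76 -2.18 16.242656098768098 w 0.006405320706372419
```

Request:
jog_arm(moves=[{"fingers": 1,"xyz": [0,0,-1.5],"angular": [0,0,0]},{"fingers": 1,"xyz": [2.5,0,-4],"angular": [0,0,0]},{"fingers": 1,"xyz": [5,0,-6],"angular": [0,0,0]},{"fingers": 1,"xyz": [5,0,-6],"angular": [0,0,0]}])

```text
clock: 4.8
position: [0.4079, 0.099, 0.2475]
ee_rot: [0.313, 3.124, 0.003]
force: [0.3, -0.5, 0.0]
width: 0.003
```

```bash
python3 - <<'E'
from h import *
rel()
s=arm.observe();np.savez('w2.npz',p=s['position'],r=s['ee_rot'])
im=imaging.get_image('side'); im2=imaging.get_image('wrist')
cv2.imwrite('pics/w2.png',im2[:,:,::-1])
cv2.imwrite('pics/c4.png',np.hstack([cv2.resize(im[150:230,130:230],(400,320),interpolation=2),cv2.resize(im2[120:280,160:360],(400,320),interpolation=2)])[:,:,::-1])
E
```

```text
clock 4.8 rel mm x,y -57.3 1.0 tip above console 80.5 F u,v,z 0.34 -0.4 0.04883665141169338 w 0.0028182755531960687
```

View pics/c4.png

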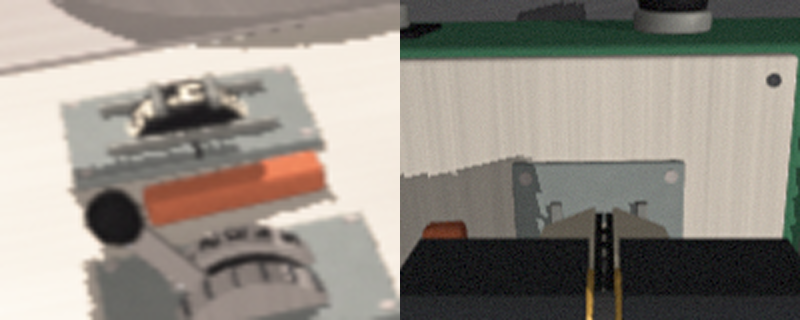

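Side crop: ribs now at (160,95) and (215,88), either side of the line at (198,150), so the wheel has snapped home, presumably to 4. Next click.

Request:
jog_arm(moves=[{"fingers": 1,"xyz": [-3,0,3],"angular": [0,0,0]},{"fingers": 1,"xyz": [-3,0,5.8],"angular": [0,0,0]},{"fingers": 1,"xyz": [-3,0,6.4],"angular": [0,0,0]},{"fingers": 1,"xyz": [-3,0,6.4],"angular": [0,0,0]},{"fingers": 1,"xyz": [-3,0,6.4],"angular": [0,0,0]}])

```text
clock: 5.52
position: [0.4371, 0.0921, 0.1819]
ee_rot: [-0.315, -3.125, 0.001]
force: [-2.9, 0.0, -1.1]
width: 0.003
```

```bash
python3 -c "
from h import *
rel()"
```

```text
clock 5.525 rel mm x,y -27.2 0.1 tip above console 14.9 F u,v,z -2.81 -0.53 -1.0821277463444967 w 0.0027959404356298133
```

Request:
jog_arm(moves=[{"fingers": 1,"xyz": [-0.3,0,-0.1],"angular": [0,0,0]},{"fingers": 1,"xyz": [-0.6,0,-0.2],"angular": [0,0,0]},{"fingers": 1,"xyz": [-0.9,0,-0.3],"angular": [0,0,0]},{"fingers": 1,"xyz": [-1.2,0,-0.4],"angular": [0,0,0]},{"fingers": 1,"xyz": [-1.5,0,-0.45],"angular": [0,0,0]},{"fingers": 1,"xyz": [-1.8,0,-0.5],"angular": [0,0,0]},{"fingers": 1,"xyz": [-2.0,0,-0.55],"angular": [0,0,0]},{"fingers": 1,"xyz": [-2.0,0,-0.55],"angular": [0,0,0]}])

```text
clock: 6.52
position: [0.4574, 0.0885, 0.1878]
ee_rot: [0.315, 3.125, 0.0]
force: [-0.4, 0.1, 1.2]
width: 0.006
```

```bash
python3 -c "
from h import *
rel()"
```

```text
clock 6.525 rel mm x,y -6.7 0.5 tip above console 20.8 F u,v,z -0.38 0.05 1.2203432169544215 w 0.005994134939744521
```

Request:
jog_arm(moves=[{"fingers": 1,"xyz": [0,0,-2],"angular": [0,0,0]},{"fingers": 1,"xyz": [2.5,0,-4],"angular": [0,0,0]},{"fingers": 1,"xyz": [5,0,-6],"angular": [0,0,0]},{"fingers": 1,"xyz": [5,0,-6],"angular": [0,0,0]}])

```text
clock: 7.02
position: [0.4077, 0.099, 0.2488]
ee_rot: [0.313, 3.124, 0.003]
force: [0.6, -0.3, 0.6]
width: 0.002
```

```bash
python3 - <<'E'
from h import *
rel()
im=imaging.get_image('side'); im2=imaging.get_image('scene')
cv2.imwrite('pics/c5.png',np.hstack([cv2.resize(im[150:230,130:230],(400,320),interpolation=2),cv2.resize(im2[100:200,150:275],(400,320),interpolation=2)])[:,:,::-1])
E
```

```text
clock 7.025 rel mm x,y -57.5 0.9 tip above console 81.8 F u,v,z 0.64 -0.16 0.5817809586860274 w 0.0021304199507306432
```

View pics/c5.png

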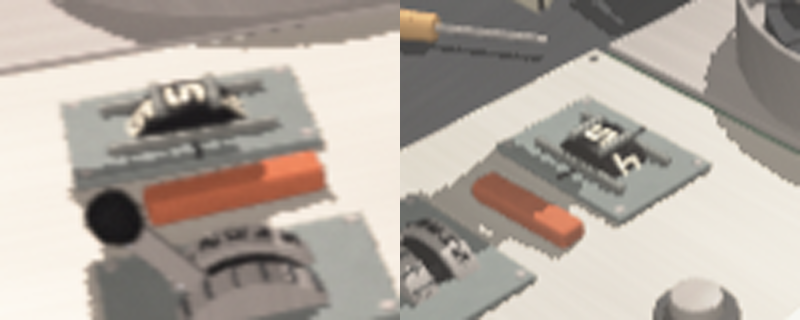

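The scene crop shows 5 on top at (598,130) and 4 behind it at (628,162). One more click.

Request:
jog_arm(moves=[{"fingers": 1,"xyz": [-3,0,3],"angular": [0,0,0]},{"fingers": 1,"xyz": [-3,0,5.8],"angular": [0,0,0]},{"fingers": 1,"xyz": [-3,0,6.5],"angular": [0,0,0]},{"fingers": 1,"xyz": [-3,0,6.5],"angular": [0,0,0]},{"fingers": 1,"xyz": [-3.3,0,6.4],"angular": [0,0,0]},{"fingers": 1,"xyz": [-3.6,0,6.3],"angular": [0,0,0]},{"fingers": 1,"xyz": [-3.9,0,6.2],"angular": [0,0,0]},{"fingers": 1,"xyz": [-4.2,0,6.1],"angular": [0,0,0]},{"fingers": 1,"xyz": [-4.5,0,6.05],"angular": [0,0,0]},{"fingers": 1,"xyz": [-4.8,0,6.0],"angular": [0,0,0]},{"fingers": 1,"xyz": [-5.0,0,5.95],"angular": [0,0,0]},{"fingers": 1,"xyz": [-5.0,0,5.95],"angular": [0,0,0]}])

```text
clock: 8.62
position: [0.4572, 0.0884, 0.1883]
ee_rot: [0.315, 3.125, 0.0]
force: [-0.7, -0.2, 0.8]
width: 0.006
```

```bash
python3 -c "
from h import *
rel()"
```

```text
clock 8.625 rel mm x,y -6.8 0.5 tip above console 21.3 F u,v,z -0.64 -0.36 0.7762383879579119 w 0.005721504127266055
```

Request:
jog_arm(moves=[{"fingers": 1,"xyz": [0,0,-3],"angular": [0,0,0]},{"fingers": 0,"xyz": [1,-3,-6.5],"angular": [0,0,0]},{"fingers": 0,"xyz": [2,-8,-7],"angular": [0,0,0]},{"fingers": 0,"xyz": [3.35,-13.75,-7],"angular": [0,0,0]},{"fingers": 0,"xyz": [3.35,-13.75,-7],"angular": [0,0,0]},{"fingers": 0,"xyz": [3.35,-13.75,-7],"angular": [0,0,0]}])

```text
clock: 9.38
position: [0.3969, -0.0393, 0.2584]
ee_rot: [0.316, 3.125, 0.001]
force: [-0.1, -0.2, 0.6]
width: 0.482
```

```bash
python3 - <<'E'
from h import *
rel(np.array([.397,-.0398]))
s=arm.observe();P=(s['position'],s['ee_rot'])
im=imaging.get_image('wrist'); im2=imaging.get_image('scene')
cv2.imwrite('pics/c6.png',np.hstack([cv2.resize(im,(427,320)),cv2.resize(im2[115:190,170:250],(341,320),interpolation=2)])[:,:,::-1])
E
```

```text
clock 9.375 rel mm x,y -0.2 0.4 tip above console 91.4 F u,v,z -0.08 -0.23 0.6241356623689402 w 0.482119484298651
```

View pics/c6.png

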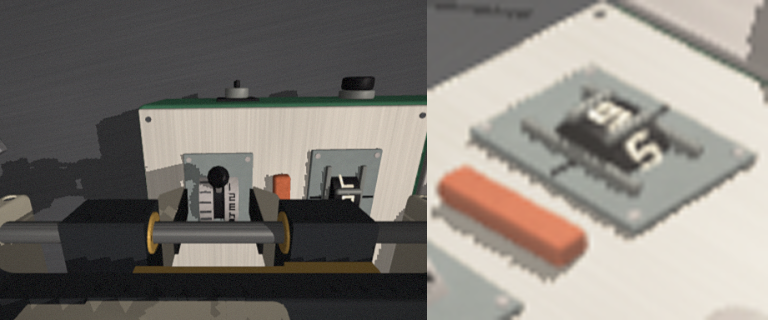

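Right crop: 6 is now on top at (605,112) with 5 behind it. Left: the knob at (217,176) is centred between the fingers. I'll grip the knob.

Request:
jog_arm(moves=[{"fingers": 0,"xyz": [0,0,3],"angular": [0,0,0]},{"fingers": 0,"xyz": [0,0,5.5],"angular": [0,0,0]},{"fingers": 0,"xyz": [0,0,6.2],"angular": [0,0,0]},{"fingers": 0,"xyz": [0,0,6.2],"angular": [0,0,0]},{"fingers": 1,"xyz": [0,0,6.2],"angular": [0,0,0]},{"fingers": 1,"xyz": [0,0,6.2],"angular": [0,0,0]},{"fingers": 1,"xyz": [0,0,6.2],"angular": [0,0,0]},{"fingers": 1,"xyz": [0,0,6.2],"angular": [0,0,0]}], grip_force=8)

```text
clock: 10.48
position: [0.397, -0.0395, 0.1965]
ee_rot: [0.315, 3.125, 0.001]
force: [-0.4, -0.1, 3.3]
width: 0.202
```

```bash
python3 -c "
from h import *
rel(np.array([.397,-.0398]))"
```

```text
clock 10.475 rel mm x,y -0.1 0.3 tip above console 29.5 F u,v,z -0.34 -0.19 3.271631114140497 w 0.20195461033527592
```

Request:
jog_arm(moves=[{"fingers": 1,"xyz": [-0.5,0,-0.3],"angular": [0,0,0]},{"fingers": 1,"xyz": [-1.0,0,-0.6],"angular": [0,0,0]},{"fingers": 1,"xyz": [-1.5,0,-0.8],"angular": [0,0,0]},{"fingers": 1,"xyz": [-2.1,0,-1.05],"angular": [0,0,0]},{"fingers": 1,"xyz": [-2.7,0,-1.2],"angular": [0,0,0]},{"fingers": 1,"xyz": [-3.2,0,-1.3],"angular": [0,0,0]},{"fingers": 1,"xyz": [-3.8,0,-1.4],"angular": [0,0,0]},{"fingers": 1,"xyz": [-4.4,0,-1.4],"angular": [0,0,0]},{"fingers": 1,"xyz": [-5.0,0,-1.4],"angular": [0,0,0]},{"fingers": 1,"xyz": [-5.5,0,-1.3],"angular": [0,0,0]},{"fingers": 1,"xyz": [-6.1,0,-1.2],"angular": [0,0,0]},{"fingers": 1,"xyz": [-6.6,0,-1.05],"angular": [0,0,0]}])

```text
clock: 11.98
position: [0.4626, -0.0523, 0.2068]
ee_rot: [0.314, 3.124, 0.001]
force: [2.8, 5.8, -0.0]
width: 0.2
```

Request:
jog_arm(moves=[{"fingers": 1,"xyz": [0,0,0],"angular": [0,0,0]},{"fingers": 1,"xyz": [0,0,0],"angular": [0,0,0]},{"fingers": 1,"xyz": [0,0,0],"angular": [0,0,0]}])

```text
clock: 12.35
position: [0.4626, -0.0523, 0.2068]
ee_rot: [0.314, 3.124, 0.001]
force: [2.9, 4.5, 0.4]
width: 0.202
```

```bash
python3 -c "
from h import *
rel(np.array([.397,-.0398]))"
```

```text
clock 12.35 rel mm x,y 66.7 0.8 tip above console 39.8 F u,v,z 1.96 4.99 0.4143033746855348 w 0.20151932742277026
```

Request:
jog_arm(moves=[{"fingers": 0,"xyz": [0,0,0],"angular": [0,0,0]},{"fingers": 0,"xyz": [0,0,0],"angular": [0,0,0]},{"fingers": 0,"xyz": [0,0,0],"angular": [0,0,0]},{"fingers": 0,"xyz": [0,0,-3],"angular": [0,0,0]},{"fingers": 0,"xyz": [0,0,-6],"angular": [0,0,0]},{"fingers": 0,"xyz": [5,0,-8],"angular": [0,0,0]},{"fingers": 0,"xyz": [5,0,-8],"angular": [0,0,0]},{"fingers": 0,"xyz": [5,0,-8],"angular": [0,0,0]}])

```text
clock: 13.35
position: [0.4126, -0.0428, 0.2869]
ee_rot: [0.315, 3.125, 0.001]
force: [-0.2, 0.2, -0.2]
width: 0.503
```

```bash
python3 - <<'E'
from h import *
rel(np.array([.397,-.0398]))
s=arm.observe();np.savez('w3.npz',p=s['position'],r=s['ee_rot'])
P=(s['position'],s['ee_rot'])
a=imaging.get_image('wrist'); b=imaging.get_image('scene');c=imaging.get_image('side')
for n,i in zip('wsd',(a,b,c)): cv2.imwrite(f'pics/f3{n}.png',i[:,:,::-1])
cv2.imwrite('pics/c7.png',np.hstack([cv2.resize(b[110:220,115:280],(450,300),interpolation=2),cv2.resize(c[150:260,125:240],(314,300),interpolation=2)])[:,:,::-1])
E
```

```text
clock 13.35 rel mm x,y 15.9 0.1 tip above console 119.9 F u,v,z -0.2 0.12 -0.16824126085264018 w 0.5030107710079231
```

View pics/c7.png

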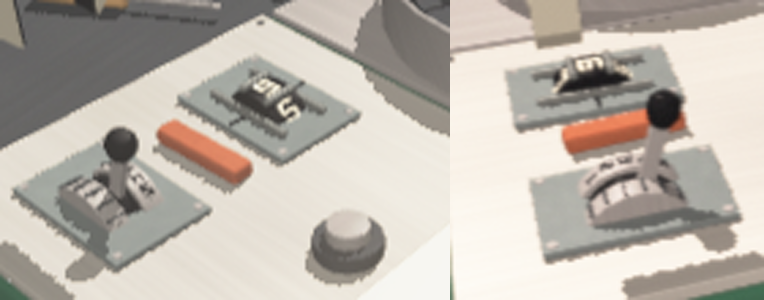

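Scene crop: knob (121,145), 6 on top of the wheel at (263,88), button face (347,229). Side crop: knob (663,108). I'll triangulate the knob and refine the button.

```bash
python3 - <<'E'
from h import *
piv=np.array([.4402,-.0485])
x,e=tri([ray('scene',(159.4,163.2)),ray('side',(203,189.6))]); d=(x[:2]-piv)@U
print('knob',x.round(4),np.round(e,4),'deg from x',np.degrees(np.arcsin(d/.074)),'from z',np.degrees(np.arccos((x[2]-.136)/.074)))
print('button scene',onplane('scene',(242.2,194-.5),.172),'side',onplane('side',(264,177),.172))
# machine-frame cross-check: corners/unit centres -> row of units at same machine x; button from side collar
a=cv2.imread('pics/side0.png');g=cv2.cvtColor(a,cv2.COLOR_BGR2GRAY)
for n,(x0,y0,x1,y1) in {'side':(245,160,285,200),'scene':(222,178,265,215)}.items():
    g=cv2.cvtColor(cv2.imread(f'pics/{n}0.png'),cv2.COLOR_BGR2GRAY)[y0:y1,x0:x1]
    m=(g<110).astype('uint8'); i,l,s,c=cv2.connectedComponentsWithStats(m);k=1+s[1:,4].argmax()
    print(n,s[k]+np.array([x0,y0,0,0,0]))
E
python3 -c "
import cv2,numpy as np
a=cv2.imread('pics/f3d.png')[155:205,235:295];b=cv2.imread('pics/f3s.png')[170:220,212:272]
cv2.imwrite('pics/c8.png',cv2.resize(np.hstack([b,a]),None,fx=6,fy=6,interpolation=2))"
```

```text
knob [ 0.4639 -0.0527  0.2075] [0.0002 0.0002] deg from x 18.993215520921996 from z 15.05088113988319
button scene [ 0.59337927 -0.01047394  0.172     ] side [ 0.58898141 -0.01333805  0.172     ]
side [253 177  24  15 212]
scene [229 195  27  15 179]
```

View pics/c8.png

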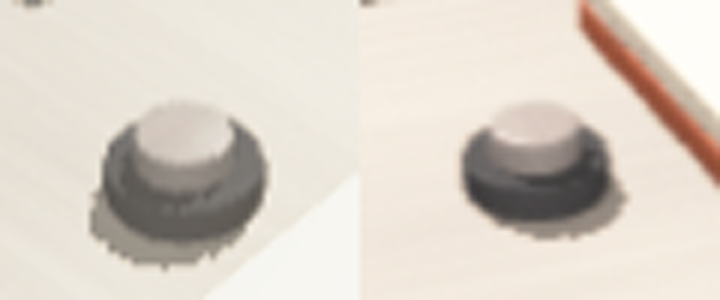

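The lever is at about 18° to +x, the fourth notch. Button face centres: scene crop (185,131), side crop (538,123).

```bash
python3 - <<'E'
from h import *
a,b=(242.8,191.8),(264.7,175.5)
x,e=tri([ray('scene',a),ray('side',b)]);print(x.round(4),np.round(e,4),onplane('scene',a,.172),onplane('side',b,.172))
# units' machine x must be equal; button y=-155 lies between them
for p in ([.4639,.0866],[.4402,-.0485],[.5914,-.0085]): print((np.array(p)@U).round(4),(np.array(p)@V).round(4))
go((.5915,-.0085,.25)); go((.5915,-.0085,.195))
E
```

```text
[ 0.5928 -0.0081  0.1722] [0.001 0.001] [ 0.59188442 -0.00652176  0.172     ] [ 0.59255397 -0.00944832  0.172     ]
0.4373 0.1773
0.441 0.0402
0.5812 0.1096
shift cm [-16.83   6.95   3.61] ang [-0.001 -0.001 -0.001]
shift cm [-16.83   6.96   9.11] ang [-0.001 -0.001 -0.001]
```

Request:
jog_arm(moves=[{"fingers": 1,"xyz": [-5,2,0],"angular": [0,0,0]},{"fingers": 1,"xyz": [-10,4,0],"angular": [0,0,0]},{"fingers": 1,"xyz": [-15,6,1],"angular": [0,0,0]},{"fingers": 1,"xyz": [-16.9,7,4],"angular": [0,0,0]},{"fingers": 1,"xyz": [-16.9,7,7],"angular": [0,0,0]},{"fingers": 1,"xyz": [-16.9,7,9],"angular": [0,0,0]},{"fingers": 1,"xyz": [-16.9,7,9],"angular": [0,0,0]},{"fingers": 1,"xyz": [-16.9,7,9],"angular": [0,0,0]}], grip_force=20)

```text
clock: 14.5
position: [0.5925, -0.0082, 0.1971]
ee_rot: [0.315, 3.125, -0.001]
force: [0.9, -0.3, 0.5]
width: 0.009
```

```bash
python3 - <<'E'
from h import *
rel(np.array([.5922,-.0083]))
b=imaging.get_image('scene');c=imaging.get_image('side')
cv2.imwrite('pics/c9.png',cv2.resize(np.hstack([b[150:230,200:290],c[130:210,220:310]]),None,fx=4,fy=4,interpolation=2)[:,:,::-1])
E
```

```text
clock 14.5 rel mm x,y 0.3 0.2 tip above console 30.1 F u,v,z 0.93 -0.15 0.5122596592170499 w 0.009356518188455164
```

View pics/c9.png

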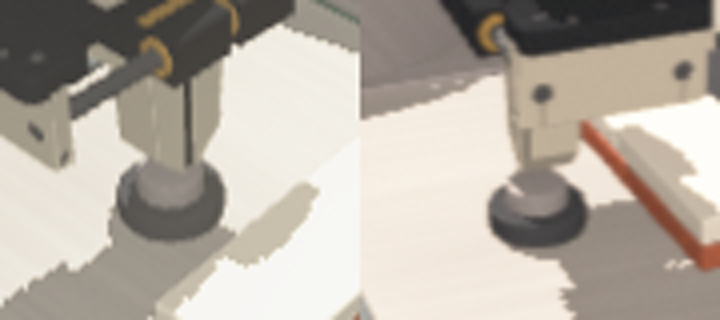

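The shut fingertips stand centred about 8 mm above the button face. I'll press.

Request:
jog_arm(moves=[{"fingers": 1,"xyz": [0,0,0.6],"angular": [0,0,0]},{"fingers": 1,"xyz": [0,0,0.9],"angular": [0,0,0]},{"fingers": 1,"xyz": [0,0,1.2],"angular": [0,0,0]},{"fingers": 1,"xyz": [0,0,1.4],"angular": [0,0,0]},{"fingers": 1,"xyz": [0,0,1.5],"angular": [0,0,0]},{"fingers": 1,"xyz": [0,0,1.5],"angular": [0,0,0]},{"fingers": 1,"xyz": [0,0,1.5],"angular": [0,0,0]}])

```text
clock: 15.48
position: [0.5922, -0.0079, 0.1831]
ee_rot: [0.315, 3.125, 0.001]
force: [-5.2, 0.6, 16.5]
width: 0.006
```

```bash
python3 -c "
from h import *
rel(np.array([.5922,-.0083]))"
```

```text
clock 15.475 rel mm x,y -0.0 0.4 tip above console 16.1 F u,v,z -5.2 -0.49 16.50761320823784 w 0.006343005244566234
```

Tip at 16.1 mm with 16.5 N, well above the spring force, so the button is right in. I'll let go and back off.

Request:
jog_arm(moves=[{"fingers": 1,"xyz": [0,0,0],"angular": [0,0,0]},{"fingers": 1,"xyz": [0,0,-1],"angular": [0,0,0]},{"fingers": 1,"xyz": [0,0,-4],"angular": [0,0,0]},{"fingers": 1,"xyz": [0,0,-9],"angular": [0,0,0]},{"fingers": 1,"xyz": [0,0,-12],"angular": [0,0,0]},{"fingers": 1,"xyz": [5,0,-14],"angular": [0,0,0]},{"fingers": 1,"xyz": [10,0,-14],"angular": [0,0,0]},{"fingers": 1,"xyz": [10,0,-14],"angular": [0,0,0]},{"fingers": 1,"xyz": [10,0,-14],"angular": [0,0,0]}])

```text
clock: 16.6
position: [0.4942, 0.0121, 0.322]
ee_rot: [0.314, 3.125, 0.001]
force: [0.6, -0.0, 0.5]
width: 0.003
```

```bash
python3 - <<'E'
from h import *
rel(np.array([.5922,-.0083]))
b=imaging.get_image('scene');c=imaging.get_image('side')
cv2.imwrite('pics/c10.png',np.vstack([cv2.resize(b[120:220,115:335],(660,300),interpolation=2),cv2.resize(c[145:245,125:345],(660,300),interpolation=2)])[:,:,::-1])
E
```

```text
clock 16.6 rel mm x,y -100.1 0.5 tip above console 155.0 F u,v,z 0.55 0.09 0.540776733341886 w 0.003023352720058438
```

```bash
python3 - <<'E'
from h import *
for n,f in (('scene','s'),('side','d')):
    a=cv2.imread(f'pics/f3{f}.png').astype(int); b=imaging.get_image(n)[:,:,::-1].astype(int)
    R_={'scene':{'knob':(150,155,170,172),'timer':(195,135,232,160),'slip':(172,152,210,180),'button':(226,182,258,212),'bench':(240,180,328,250)},
        'side':{'knob':(195,180,212,200),'timer':(150,165,205,192),'slip':(165,188,212,208),'button':(250,170,280,192),'bench':(270,145,335,195)}}[n]
    for k,(x0,y0,x1,y1) in R_.items():
        A,B=[cv2.cvtColor(i[y0:y1,x0:x1].astype('uint8'),cv2.COLOR_BGR2GRAY).astype('float32') for i in (a,b)]
        print(n,k,'diff',np.abs(A-B).mean().round(1),'shift px',np.round(cv2.phaseCorrelate(A,B),2))
E
```

```text
Traceback (most recent call last):
ValueError: setting an array element with a sequence. The requested array has an inhomogeneous shape after 1 dimensions. The detected shape was (2,) + inhomogeneous part.
```

```bash
python3 - <<'E'
from h import *
for n,f in (('scene','s'),('side','d')):
    a=cv2.imread(f'pics/f3{f}.png'); b=np.ascontiguousarray(imaging.get_image(n)[:,:,::-1])
    R_={'scene':{'knob':(150,155,170,172),'timer':(195,135,232,160),'slip':(172,152,210,180),'button':(226,182,258,212),'bench':(240,180,328,250)},
        'side':{'knob':(195,180,212,200),'timer':(150,165,205,192),'slip':(165,188,212,208),'button':(250,170,280,192),'bench':(270,145,335,195)}}[n]
    for k,(x0,y0,x1,y1) in R_.items():
        A,B=[cv2.cvtColor(i,cv2.COLOR_BGR2GRAY)[y0:y1,x0:x1].astype('float32') for i in (a,b)]
        s,r=cv2.phaseCorrelate(A,B); print(n,k,'diff',np.abs(A-B).mean().round(1),'shift',np.round(s,2),round(r,2))
E
```

```text
scene knob diff 0.4 shift [-0.02 -0.04] 1.0
scene timer diff 0.4 shift [0.   0.54] 1.0
scene slip diff 0.3 shift [ 0. -0.] 1.01
scene button diff 0.3 shift [0.01 0.01] 0.99
scene bench diff 0.2 shift [ 0.   -0.01] 0.99
side knob diff 1.0 shift [ 0.01 -0.  ] 1.01
side timer diff 3.3 shift [-0.02  0.5 ] 0.98
side slip diff 1.0 shift [ 0.02 -0.03] 1.0
side button diff 0.9 shift [ 0.07 -0.  ] 1.0
side bench diff 0.7 shift [0.04 0.02] 1.0
```

```bash
python3 -c "
from cell import job
print(job.sign_off())"
```

```text
the job is handed in; nothing more can be done
None
```

The lapping machine is set up and the job is handed in, at about 17 s on the robot's clock.

- **Timer:** it started between 3 and 4. I rolled the wheel in three pushes on its ribs to 6. The picture shows 6 on top with 5 behind it.
- **Speed lever:** I gripped the knob, swung it along its arc and released it. Two-camera measurement put the knob at 15–19° past upright, which matches the fourth notch (18°).
- **Start button:** I pressed it after both were set, until the fingertips stopped 16.1 mm above the console (16.0 is right in) with 16.5 N on them. I then let it go.

**Last checks:** The picture limit stopped me viewing the final picture, so I compared images taken before and after the press. Knob, button and both stones matched in both views, to within about 0.1 pixel.

The timer crops read a 0.5 pixel vertical shift with almost no brightness difference from the scene camera (0.4, against 3.3 from the side). I put that down to the odd height of the crops. The arm was clear, with the force reading near zero.

During the first timer push the fingertips briefly met about 18 N.

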